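# Tea tin back into the packed rack

## Robot

A 6-joint arm with a two-finger parallel gripper is mounted at the origin on a cart in front of the work surface, level with it; the furniture and walls round the work are solid. World frame = base frame: x ahead of the robot, y to its left, z up, the work surface at z = 0. Lengths are in m, angles in rad, forces in N, time in s.
With the tool pointing down it reaches from about 0.35 to 0.85 m from the base axis. Payload 8.1 kg.
Tool frame: the origin (TCP) lies at the very end of the fingers, on their centre line; the grasp point (between the pads) lies 19 mm behind it; z points along the fingers, y is the line along which they close (so a half turn about z gives the same grasp; the last joint's range is limited). The gripper opens to 93 mm and grips with 3 to 60 N. Pads are 15 mm wide; open, the fingers measure 128 mm over their backs; the gripper's body (75 mm by 188 mm) begins 65 mm behind the grasp point.
Start: joints at [-1.353, 0.13, 1.488, -0, 1.523, -0.085], TCP at [0.179, -0.573, 0.186] pointing down, gripper open.
Joint ranges: [-2.96, 2.96], [-0.89, 2.26], [0.02, 2.5], [-1.34, 4.48], [0, 2.73], [-2.66, 2.66]. Speed limits (rad/s): [2.39, 2.39, 2.79, 3.14, 3.14, 3.14].

## Interface

Orientations are given as a rotation vector (axis times angle).
In Python, from cell import robot, vision gives the robot as it stands.
- The arm moves only by the tool drive_tool, never from a script. Its arguments are lists of equal length, an entry for each row: "travel": the shift along the tool's x, y, z in a scale on which 1.0 is 750 mm, a list of three; "delta_rot": the turn, a rotation vector about the tool's x, y, z in shares of pi rad (1.0 is pi rad), a list of three; "hand": the opening, from -1 (shut) to 1 (fully open). In form: {"travel": [[tx, ty, tz], ...], "delta_rot": [[wx, wy, wz], ...], "hand": [hand, ...]}. A call has 1 to 12 rows; each row is the pose to reach, as a shift and turn from the pose commanded when the call began, along the tool's axes at that moment; what a row does not reach only later rows make up. A row lasts 1/10 s, in which the tool goes at most 50 mm and 8.59 degrees, less where a joint would pass 70% of its speed; a pose out of reach is approached as far as the arm can. No shift or turn number may pass 1 either way. A call with a gripper value outside its range is refused whole. The fingers move at their own pace and stop on an object; "squeeze" is the grip in N (left out, the last holds). Time passes only in rows, so rows that repeat a pose let the fingers close. It gives the time, the measured TCP pose, the force, the opening and the grip force at its end, in the units of the state.
- robot.read_state(): the state, without advancing time (a new reading comes with each control period).
- vision.camera(name): name is "side" or "top" or "wrist"; returns the picture (480x640x3 uint8, red, green, blue); there is no depth.
- vision.camera_model(name): a dict with "K" (3x3 intrinsics, pixels), "position" and "orientation" of the camera in the world. Camera axes: x right, y up, looking along -z (the intrinsics and any distortion apply to the point x, -y, -z); pixel columns grow to the right and rows downward; lengths in m; the calibration is good to about 2 mm. The wrist camera is an equidistant fisheye: a pixel r from the principal point sees the ray r / f radians off the axis. A picture is of the moment at which its call begins: read the wrist's pose just before it. camera_model takes no time and is no camera call; for the wrist camera it gives the pose at the moment of the call.
- robot.hand_in(): hands the job in; it is judged then, once.
The state is a dict: "time_s": time; "joints": joint angles; "joint_velocities": joint speeds; "joint_torque": joint torques, N m; "position": TCP position; "ee_rot": TCP orientation; "ft_force": force on the tool from outside, world axes, zero at the start; "wrist_torque": the same for the moment, N m; "finger_gap": opening from 0.0 (shut) to 1.0 (fully open); "gripper_force": force on a finger pad.
Only numpy, scipy, OpenCV 4.12 (cv2) and the standard library are available. Lean on these libraries where they do the work, as an engineer would, in place of code of your own. Each camera call takes 0.05 s, during which the arm holds its last target. There are 200 camera calls.

## Task

Put the tea tin that stands out on the table back into the rack: from the front, into the narrow gap between its two neighbours, easing them apart without tipping them, until it is fully home against the rods at the back and upright on the rack's floor. Leave the row snug, with the rack's sliding end closed up so that no tin can rattle. Be gentle, thin tins dent: press nothing in the rack hard, ease off and give way when it resists, and leave the things round it alone.

Things in the scene. Friction and masses are not known exactly. Their poses are not given: they have to be found in the camera images.
- tea_tin: The loose tea tin: plain brushed metal, rectangular with rounded upright edges (radius 13), slip lid flush with its sides, blank paper label on one narrow face. 88 deep (its x) x 40 wide (its y) x 116 high, 0.15 to 0.3 kg. Origin: centre of its underside; z up; label side -x. Starts standing on the table. Either narrow face may look out of the rack.
- rack: Low dark wooden tin rack, fixed to the table, open in front and above. Origin: on the table under the row; x from the open front to the back, y along the row to the left, z up. Fixed end board at the left: inner face at y = 115, top 111 above the table. Two more tins of other widths (36 to 44, sides unknown) stand at the ends of the row with a little play: how far the row gives has to be felt.
- rack_floor (a point): Point on the rack's floor over the rack's origin, 12 above the table; axes as the rack's. The floor runs from x = -76 to 64. Two horizontal steel rods along the back (10 thick, 38 and 88 above the table) are the back stop, their front at x = 44: a tin fully home has its origin at x = 0, z = 0 here and its front face at x = -44.
- left_tin: The tin on the left of the gap, standing in the rack about against the rods: same shape, size, axes and origin as the tea tin. Loose.
- right_tin: The tin on the right of the gap, same shape, size, axes and origin. Loose. The gap between the two is about 27 wide at the start, much less than the tea tin's 40; their rounded front edges lead the tin in.
- rack_end (a joint): Position of the sliding end board at the right of the row, m, 0 to 0.040, growing outward (rack -y). Slides stiffly on the rods (about 2.5 N) and stays where it is left. Board 12 thick, 100 deep, from 13 to 105 above the table; inner face at rack y = -0.0755 minus this value. The tea tin needs it some mm further out than at the start; snug: the row is solid between both ends.
- rack_end_face (a point): Point on the outer face (facing rack -y) of the sliding end board, mid depth, 82 above the table: push here to close the row.
- green_mug: Bystander: green and white mug, 86 x 120 x 88, on the woven tray at the left; origin under its centre.
- tea_cup: Bystander: small white cup, 62 x 88 x 50, on the woven tray; origin under its centre.
- egg_timer: Bystander: round egg timer, 63 x 63 x 58, on the table to the right; origin under its centre.
Things that resemble listed ones, but are neither listed nor needed, are in the scene too. Leave any brown, green or purple look-alike of the right_tin alone.

How it is judged:
By the outcome, as a careful person would: the job done as asked, in the order asked, and still so for the second after the job is handed in, with the robot touching nothing.
It also fails if it takes over 72 s, if anything falls off the work surface, if the arm or the gripper's body presses on something with over 40 N, if the wrist force passes 120 N, or if a joint passes its speed limit or range.

## Working session

There is one attempt and no reset: what is moved stays moved. The work goes in short steps, Python scripts to look and compute and a tool call to move; the robot and the scene stay as the last step left them, time stands still between calls to the robot, and variables do not carry over. Pictures are saved under pics/ and viewed, at most 10 in all, crops included, and the job is handed in when it is done.

Besides the shell and the picture viewer there is one more tool, called after "Request:" by a JSON object that holds its "api" and its "payload", one argument or row to a line. drive_tool: Moves the arm, as the interface text tells. Its arguments: {"type":"object","properties":{"travel":{"type":"array","items":{"type":"array","items":{"type":"number"}}},"delta_rot":{"type":"array","items":{"type":"array","items":{"type":"number"}}},"hand":{"type":"array","items":{"type":"number"}},"squeeze":{"type":"number"}},"required":["travel","delta_rot","hand"]}

```bash
mkdir -p pics; ls; python3 - <<'E'
from cell import robot, vision
import cv2
print(robot.read_state())
for n in("side","top","wrist"):
    m=vision.camera_model(n);print(n,m)
    cv2.imwrite(f"pics/{n}0.png",vision.camera(n)[:,:,::-1])
E
```

```text
pics
{'time_s': 0.0, 'joints': array([-1.35342685e+00,  1.31145642e-01,  1.48926802e+00, -5.52937395e-05,
        1.52301438e+00, -8.53944098e-02]), 'joint_velocities': array([-7.52870784e-06,  1.27818628e-03, -2.32512612e-04, -2.79514355e-04,
        9.84757116e-04,  2.68781218e-04]), 'joint_torque': array([-2.40945665e-04, -5.59843183e+01, -4.91760492e+01,  7.66004319e-02,
        3.53536033e-02, -1.43068119e-04]), 'position': array([ 0.17876136, -0.57208776,  0.18450297]), 'ee_rot': array([-3.10385670e+00, -4.73494581e-01,  2.76508186e-04]), 'ft_force': array([-0.6757744 , -0.67424083, -0.39458325]), 'wrist_torque': array([ 0.02579479, -0.02148402, -0.00462739]), 'gripper_force': 0.0, 'finger_gap': 0.9996515670215628}
side {'K': array([[526.6607368 ,   0.        , 318.4457703 ],
       [  0.        , 526.6607368 , 238.29641852],
       [  0.        ,   0.        ,   1.        ]]), 'position': array([1.47122686, 0.31753023, 0.8256013 ]), 'orientation': array([0.63139715, 0.87039506, 1.72106775])}
top {'K': array([[483.16247664,   0.        , 325.15709548],
       [  0.        , 483.16247664, 241.88063336],
       [  0.        ,   0.        ,   1.        ]]), 'position': array([ 0.33920782, -0.00906977,  1.02328324]), 'orientation': array([ 0.14597243, -0.15457585, -1.58536024])}
wrist {'K': array([[371.64829954,   0.        , 321.82874206],
       [  0.        , 371.64829954, 235.48825287],
       [  0.        ,   0.        ,   1.        ]]), 'position': array([ 0.25316733, -0.54807566,  0.38417607]), 'orientation': array([-0.24616775,  0.18388804, -1.25881889])}
```

View pics/side0.png

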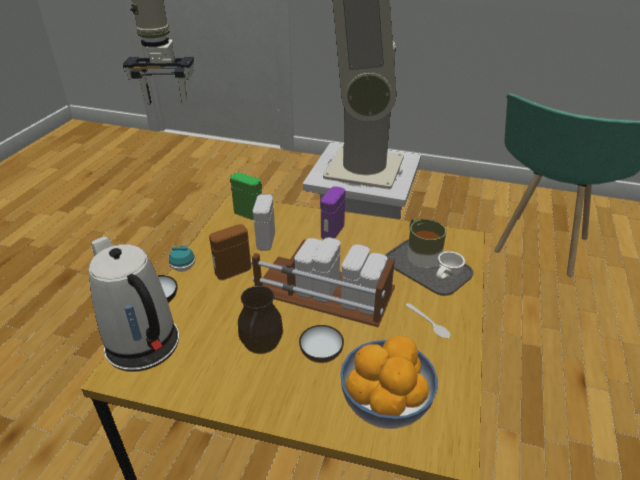

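View pics/top0.png

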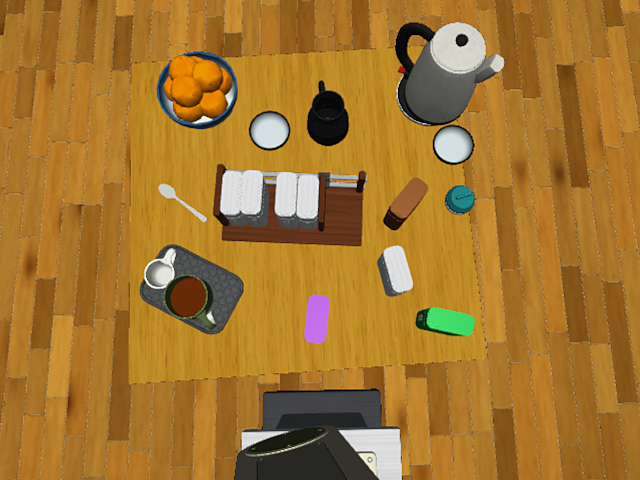

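The loose metal tin is at side (264,222) and top (396,270). It could be confused with the brown tin at top (405,203), the green at (445,322), the purple at (317,319), and the metal tins in the rack at (231,197), (252,197), (287,200) and (308,200). I choose (396,270), the only metal tin standing out on the table, and check it in crops.

```bash
python3 - <<'E'
import cv2
a=cv2.imread("pics/top0.png")[160:305,210:420]
cv2.imwrite("pics/topc.png",cv2.resize(a,None,fx=3.8,fy=3.8,interpolation=cv2.INTER_CUBIC))
a=cv2.imread("pics/side0.png")[180:330,210:410]
cv2.imwrite("pics/sidec.png",cv2.resize(a,None,fx=4,fy=4,interpolation=cv2.INTER_CUBIC))
E
```

```text
(no output)
```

View pics/topc.png

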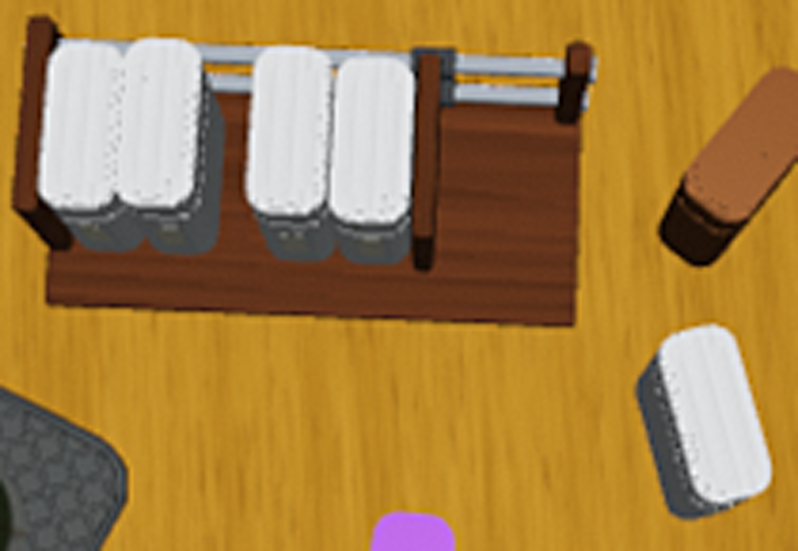

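View pics/sidec.png

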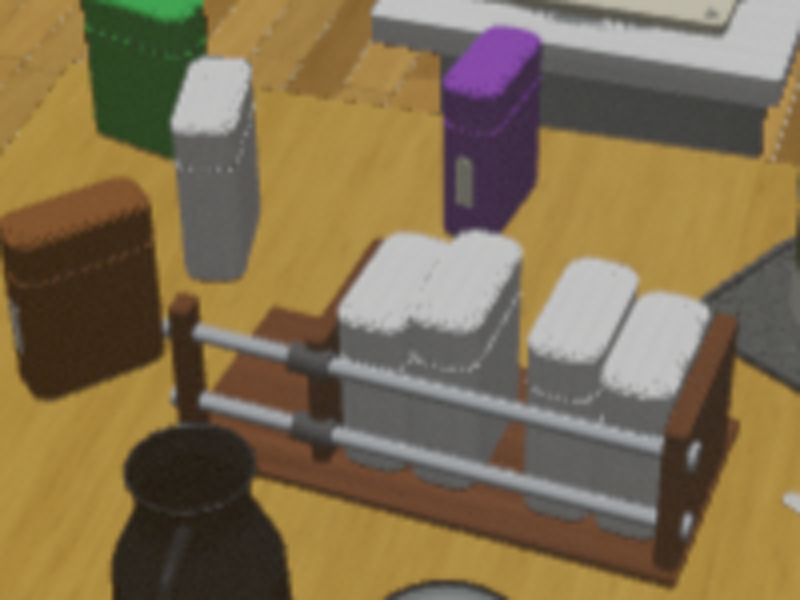

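Both crops confirm the loose metal tin, whose top is at top-crop (715,415). The rack neighbours' tops are at (160,125) for left_tin and (290,130) for right_tin. The sliding board is at about (427,160), and the floor's front edge runs from (46,302) to (575,325).

```bash
cat > h.py <<'E'
import numpy as np, cv2
from scipy.spatial.transform import Rotation as R
from cell import robot, vision
def ray(m,px,fish=False):
    K=m["K"]; px=np.atleast_2d(px).astype(float)
    u=(px[:,0]-K[0,2])/K[0,0]; v=(px[:,1]-K[1,2])/K[1,1]
    if fish:
        r=np.hypot(u,v)+1e-12; s=np.sin(r)/r; d=np.c_[u*s,-v*s,-np.cos(r)]
    else: d=np.c_[u,-v,-np.ones_like(u)]
    return R.from_rotvec(m["orientation"]).apply(d)
def plane(m,px,z,fish=False):
    d=ray(m,px,fish); o=m["position"]; return (o+d*((z-o[2])/d[:,2])[:,None])
def tri(m1,p1,m2,p2,f1=False,f2=False):
    d1=ray(m1,p1,f1)[0];d2=ray(m2,p2,f2)[0]
    A=np.c_[d1,-d2]; s=np.linalg.lstsq(A,m2["position"]-m1["position"],rcond=None)[0]
    a=m1["position"]+d1*s[0]; b=m2["position"]+d2*s[1]; return (a+b)/2,np.linalg.norm(a-b)
def proj(m,X,fish=False):
    K=m["K"]; c=R.from_rotvec(m["orientation"]).inv().apply(np.atleast_2d(X)-m["position"])
    x,y,z=c[:,0],-c[:,1],-c[:,2]
    if fish:
        rr=np.hypot(x,y)+1e-12; t=np.arctan2(rr,z); x,y=x/rr*t,y/rr*t
    else: x,y=x/z,y/z
    return np.c_[x*K[0,0]+K[0,2],y*K[1,1]+K[1,2]]
E
python3 - <<'E'
from h import *
np.set_printoptions(precision=4,suppress=True)
mt=vision.camera_model("top");ms=vision.camera_model("side")
t=cv2.imread("pics/top0.png");s=cv2.imread("pics/side0.png")
def tops(im,box,thr):
    x0,y0,x1,y1=box
    g=(im[y0:y1,x0:x1].min(2)>thr).astype(np.uint8)
    g=cv2.morphologyEx(g,cv2.MORPH_CLOSE,np.ones((3,3)))
    n,l,st,c=cv2.connectedComponentsWithStats(g)
    for i in range(1,n):
        if st[i,4]>60: yield c[i]+[x0,y0],st[i,4],np.argwhere(l==i)[:,::-1]+[x0,y0]
print("top loose")
for c,a,p in tops(t,(370,235,420,305),170):
    w=plane(mt,p,0.116)[:,:2]; r=cv2.minAreaRect((w*1000).astype(np.float32)); print(c,a,r); ct=c
print("side loose")
for c,a,p in tops(s,(245,190,280,255),170):
    print(c,a, tri(mt,ct,ms,c))
print("rack tops")
for c,a,p in tops(t,(215,160,335,235),170):
    w=plane(mt,p,0.128)[:,:2]; print(c,a,cv2.minAreaRect((w*1000).astype(np.float32)))
raw=lambda c:(np.atleast_2d(c)+.5)/3.8-.5+[210,160]
F=plane(mt,raw([[46,302],[575,325]]),.012);print("floor front",F)
print("yaw of -y:",np.degrees(np.arctan2(*(F[0]-F[1])[:2])))
print("left board top inner",plane(mt,raw([[57,38],[73,240]]),.111)) 
print("slide board inner top",plane(mt,raw([[415,55],[412,240]]),.105),"outer",plane(mt,raw([[440,55],[433,240]]),.105))
E
```

```text
top loose
[397.8272 268.5043] 920 ((461.1866760253906, -152.16256713867188), (87.31706237792969, 39.673038482666016), 12.773177146911621)
side loose
[262.6522 203.2411] 253 (array([ 0.4604, -0.1524,  0.1162]), np.float64(0.00020303474495771625))
rack tops
[269.819  192.9268] 3564 ((609.7380981445312, 89.3454360961914), (186.1522979736328, 90.46402740478516), 86.02196502685547)
floor front [[ 0.5449  0.2038  0.012 ]
 [ 0.526  -0.0927  0.012 ]]
yaw of -y: 3.6519354266936226
left board top inner [[0.6649 0.1801 0.111 ]
 [0.5567 0.1699 0.111 ]]
slide board inner top [[ 0.6541 -0.0061  0.105 ]
 [ 0.5548 -0.0028  0.105 ]] outer [[ 0.6539 -0.0192  0.105 ]
 [ 0.5546 -0.0136  0.105 ]]
```

```bash
cat >> h.py <<'E'
def go(p,yaw):
    """travel (mm, tool axes) and delta_rot to reach TCP p, pointing down, tool y at world angle yaw (deg)"""
    s=robot.read_state(); C=R.from_rotvec(s["ee_rot"])
    c,q=np.cos(np.radians(yaw)),np.sin(np.radians(yaw))
    G=R.from_matrix(np.array([[-q,c,0],[c,q,0],[0,0,-1.]]).T.T)
    M=np.c_[[-q,c,0],[c,q,0],[0,0,-1.]]; G=R.from_matrix(M)
    print("t",round(s["time_s"],2),"pos",s["position"].round(4),"F",s["ft_force"].round(1),"gap",round(s["finger_gap"]*93,1),
      "travel",(C.inv().apply(np.array(p)-s["position"])*1000).round(1),"rot",(C.inv()*G).as_rotvec().round(4))
E
python3 -c "
from h import *
go([.461,-.152,.2],12.8)"
```

```text
t 0.15 pos [ 0.1788 -0.5722  0.1847] F [-0.2 -0.3  0.2] gap 92.8 travel [ 394.6 -317.   -14.8] rot [-1.2000e-03 -1.2000e-03 -1.4914e+00]
```

The manual's scale: shifts go in shares of 750 mm and turns go in shares of pi rad. Converting my numbers, 395 mm / 750 = 0.5267, -317 mm / 750 = -0.4227, -1.491 rad / 3.1416 = -0.4746.

Request:
{"api": "drive_tool", "payload": {
  "travel": [
    [0.5267,-0.4227,-0.02],
    [0.5267,-0.4227,-0.02],
    [0.5267,-0.4227,-0.02],
    [0.5267,-0.4227,-0.02],
    [0.5267,-0.4227,-0.02],
    [0.5267,-0.4227,-0.02],
    [0.5267,-0.4227,-0.02],
    [0.5267,-0.4227,-0.02],
    [0.5267,-0.4227,-0.02],
    [0.5267,-0.4227,-0.02],
    [0.5267,-0.4227,-0.02],
    [0.5267,-0.4227,-0.02]
  ],
  "delta_rot": [
    [0,0,-0.4746],
    [0,0,-0.4746],
    [0,0,-0.4746],
    [0,0,-0.4746],
    [0,0,-0.4746],
    [0,0,-0.4746],
    [0,0,-0.4746],
    [0,0,-0.4746],
    [0,0,-0.4746],
    [0,0,-0.4746],
    [0,0,-0.4746],
    [0,0,-0.4746]
  ],
  "hand": [1,1,1,1,1,1,1,1,1,1,1,1]
}}

```text
time_s: 1.35
position: [0.4618, -0.151, 0.2003]
ee_rot: [-1.957, -2.457, 0.0]
ft_force: [-0.0, -0.5, -0.1]
finger_gap: 0.996
gripper_force: 0.0
```

```bash
python3 - <<'E'
from h import *
np.set_printoptions(precision=4,suppress=True)
m=vision.camera_model("wrist");im=vision.camera("wrist")[:,:,::-1]
print(m["position"],m["orientation"])
cv2.imwrite("pics/w1.png",im)
c,q=np.cos(np.radians(12.77)),np.sin(np.radians(12.77))
P=[[.4612+a*c-b*q,-.1522+a*q+b*c,.116] for a,b in((.044,.02),(.044,-.02),(-.044,-.02),(-.044,.02))]
print(proj(m,P,True))
g=im.copy(); cv2.polylines(g,[proj(m,P,True).round().astype(int)],True,(0,0,255),1); cv2.imwrite("pics/w1o.png",g)
E
```

```text
[ 0.4433 -0.0733  0.3999] [-0.2852 -0.0313  0.2234]
[[377.9598 208.0025]
 [375.8314 256.0251]
 [267.9826 255.7963]
 [266.0579 207.7664]]
```

View pics/w1o.png

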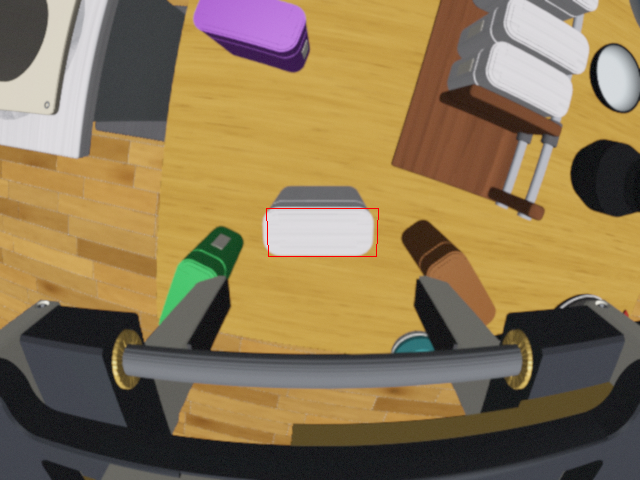

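The wrist view shows the loose tin at (319,232). The overlay sits about 3 px too far right, so I refine the position from the wrist picture.

```bash
python3 - <<'E'
from h import *
m=vision.camera_model("wrist");im=cv2.imread("pics/w1.png")
g=(im[195:265,250:390].min(2)>185).astype(np.uint8)
n,l,st,c=cv2.connectedComponentsWithStats(g); i=1+st[1:,4].argmax()
p=np.argwhere(l==i)[:,::-1]+[250,195]
print(st[i],p.min(0),p.max(0))
w=plane(m,p,.116,True)[:,:2]*1000; print(cv2.minAreaRect(w.astype(np.float32)))
# height by triangulation wrist/top
print(tri(m,p.mean(0)[None],vision.camera_model("top"),[[397.83,268.5]],True))
# finger line midpoint check: project fingertip points
s=robot.read_state(); T=R.from_rotvec(s["ee_rot"])
print(s["position"],proj(m,s["position"]+T.apply([[0,.0465,0],[0,-.0465,0],[0,.0465,-.04],[0,-.0465,-.04]]),True))
E
```

```text
[  13   12  110   48 4964] [263 207] [372 254]
((456.8597106933594, -153.08702087402344), (87.22129821777344, 38.960784912109375), 12.808820724487305)
(array([ 0.45699323, -0.14876135,  0.13401393]), np.float64(0.0025390404609571954))
[ 0.46118621 -0.15223248  0.20020993] [[402.57477594 270.01204687]
 [244.01706487 270.08667287]
 [418.75508479 300.07697333]
 [228.3320154  300.21621857]]
```

```bash
python3 -c "
from h import *
go([.459,-.1526,.124],12.8)"
```

```text
t 1.4 pos [ 0.4612 -0.1522  0.2002] F [ 0.1 -0.9 -0.2] gap 93.0 travel [ 0.1 -2.1 76.2] rot [-0.0009  0.     -0.0003]
```

In the tool's units: 76 mm / 750 = 0.1013, 40 mm / 750 = 0.0533.

Request:
{"api": "drive_tool", "payload": {
  "travel": [
    [0,-0.0027,0.0533],
    [0,-0.0027,0.1013],
    [0,-0.0027,0.1013],
    [0,-0.0027,0.1013]
  ],
  "delta_rot": [
    [0,0,0],
    [0,0,0],
    [0,0,0],
    [0,0,0]
  ],
  "hand": [1,1,1,1]
}}

```text
time_s: 1.8
position: [0.4584, -0.1539, 0.1246]
ee_rot: [-1.963, -2.451, 0.001]
ft_force: [-0.1, -0.3, 0.2]
finger_gap: 1.0
gripper_force: 0.0
```

```bash
python3 - <<'E'
from h import *
s=robot.read_state();m=vision.camera_model("wrist");im=vision.camera("wrist")[:,:,::-1]
cv2.imwrite("pics/w2.png",im)
g=(im[180:330,230:420].min(2)>185).astype(np.uint8)
n,l,st,c=cv2.connectedComponentsWithStats(g); i=1+st[1:,4].argmax()
p=np.argwhere(l==i)[:,::-1]+[230,180]
print(st[i],p.min(0),p.max(0), s["position"])
w=plane(m,p,.116,True)[:,:2]*1000; print(cv2.minAreaRect(w.astype(np.float32)))
T=R.from_rotvec(s["ee_rot"]);X=s["position"]+T.apply([[a,b,0] for a,b in((-.0075,.0465),(.0075,.0465),(.0075,-.0465),(-.0075,-.0465))])
q=proj(m,X,True);print(q)
for x in q: cv2.circle(im:=im.copy(),tuple(x.round().astype(int)),2,(0,0,255),-1)
cv2.imwrite("pics/w2o.png",cv2.resize(im[170:370,190:450],None,fx=3,fy=3))
E
```

```text
[  21   51  145   62 8528] [251 231] [395 292] [ 0.45837373 -0.15385719  0.1246337 ]
((457.91973876953125, -152.21266174316406), (87.26921081542969, 39.2730827331543), 12.629044532775879)
[[401.66278897 281.72903192]
 [403.52013794 258.01345763]
 [243.16692398 258.07446092]
 [244.97646177 281.81079834]]
```

View pics/w2o.png

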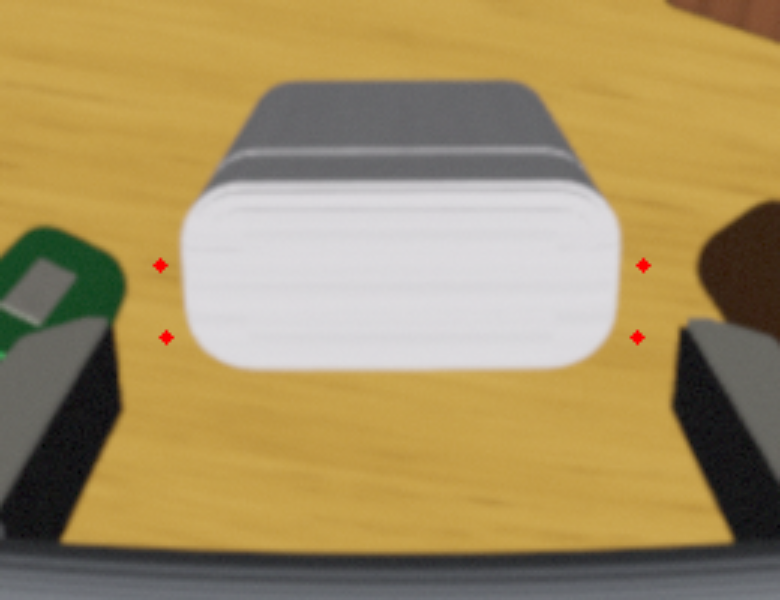

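The close view shows the tin between the fingers: its top spans columns 182–620 in the crop, and the inner tip corners are at (118,365) and (676,365). The red TCP predictions fall inside the tips, so I check the fingertip position against the first side picture.

```bash
python3 - <<'E'
from h import *
np.set_printoptions(precision=1,suppress=True)
ms=vision.camera_model("side"); T=R.from_rotvec([-3.10385670,-0.473494581,0])
p=np.array([ 0.17876136, -0.57208776,  0.18450297])
print("side", proj(ms,p+T.apply([[0,.0465,0],[0,-.0465,0],[0,.064,0],[0,-.064,0],[0,.0465,-.019],[0,-.0465,-.019]])))
im=cv2.imread("pics/side0.png").min(2)[82:112,140:195]
for r in range(0,30,2): print(82+r,' '.join(f"{v:3d}" for v in im[r][::2]))
E
```

```text
side [[152.7 113.6]
 [183.5 113.5]
 [146.9 113.6]
 [189.3 113.5]
 [151.5 107.6]
 [182.5 107.5]]
82  85  83  83  76  90  89  91  90  87  90  89  90  91  92  93  92  92  91  92  69  83  85  71  92  91  90  90  92
84  73  83  84  47  85  86  93  92  88  90  91  92  90  92  91  92  92  91  91  90  85  85  72  90  89  92  93  90
86  93  84  85  44  47  86  92  92  86  91  90  91  91  91  90  90  90  92  91  88  82  85  78  90  91  92  92  93
88  92  83  81  68  43  87  90  90  86  89  88  89  91  89  92  90  90  92  90  89  80  84  81  90  91  91  91  92
90  94  83  83  78  38  88  91  93  87  89  90  90  90  90  92  91  90  90  90  88  81  84  84  89  91  90  91  90
92  98  90  85  80  29  87  87  93  87  87  89  88  88  90  91  89  89  91  88  92  82  84  82  58  91  90  91  91
94  96  92  85  83  33  87  86  91  90  86  89  91  91  89  90  89  90  90  91  89  64  84  82  65  91  90  90  90
96  96  92  83  84  52  49  88  91  90  84  87  88  91  90  88  91  89  90  89  90  64  83  84  75  90  91  91  88
98  97  95  81  84  67  43  88  90  91  86  86  91  91  88  90  89  89  89  89  89  87  85  83  79  90  91  89  91
100  98  96  86  84  79  38  89  91  93  87  87  89  90  88  89  89  88  88  88  88  84  81  83  74  89  89  88  90
102  97  96  90  86  80  34  87  87  91  85  87  90  89  88  87  89  90  89  91  88  85  79  86  88  89  88  89  88
104  97  96  94  86  67  62  92  85  91  89  86  89  87  89  89  87  88  89  89  90  90  79  89  89  89  90  88  89
106  96  97  93  89  89  90  90  86  92  89  86  87  89  88  89  89  88  87  90  90  88  86  88  89  88  88  88  89
108  96  96  96  90  89  89  89  87  91  91  86  89  90  88  86  88  90  90  89  89  89  88  89  88  86  87  89  90
110  96  96  95  88  89  88  90  88  90  88  86  89  88  90  90  90  90  90  89  89  91  91  90  89  87  89  90  88
```

```bash
python3 - <<'E'
from h import *
from scipy.optimize import least_squares
np.set_printoptions(precision=4,suppress=True)
m=vision.camera_model("wrist");s=robot.read_state();T=R.from_rotvec(s["ee_rot"])
obs=np.array([[120,405],[115,323],[680,323],[673,405]])/3+[190,170]
def f(v,full=True):
    x,w,z,h=v; L=[[x-w,-h,z],[x+w,-h,z],[x+w,h,z],[x-w,h,z]]
    return (proj(m,s["position"]+T.apply(L),True)-obs).ravel()
for w in(.0075,.011,.0135):
  for h in (.0465,.05):
    r=least_squares(lambda v:f([v[0],w,v[1],h]),[0,0]);print(w,h,r.x,r.cost)
ms=vision.camera_model("side"); T0=R.from_rotvec([-3.10385670,-0.473494581,0]);p=np.array([ 0.17876136, -0.57208776,  0.18450297])
for z in(0,-.019,-.027): print(z,proj(ms,p+T0.apply([[x,y,z] for x in(-.0075,.0075) for y in(.0465,-.0465)])).round(1).tolist())
E
```

```text
0.0075 0.0465 [ 0.0022 -0.0346] 3.4359520291238708
0.0075 0.05 [-0.0035 -0.0225] 4.905400512958217
0.011 0.0465 [ 0.0009 -0.0323] 79.4074656078824
0.011 0.05 [-0.0047 -0.0204] 49.22895859185257
0.0135 0.0465 [-0.0005 -0.0297] 223.05394988718663
0.0135 0.05 [-0.0059 -0.0181] 160.00827555716194
0 [[153.4, 112.6], [184.0, 112.5], [152.1, 114.6], [183.0, 114.5]]
-0.019 [[152.2, 106.6], [183.0, 106.5], [150.9, 108.6], [181.9, 108.5]]
-0.027 [[151.6, 104.1], [182.6, 104.0], [150.3, 106.0], [181.5, 105.9]]
```

In the tool's units: 46 mm / 750 = 0.0613, 42 mm / 750 = 0.056.

Request:
{"api": "drive_tool", "payload": {
  "travel": [
    [0,0,0.0333],
    [0,0,0.0507],
    [0,0,0.056],
    [0,0,0.0613],
    [0,0,0.0613]
  ],
  "delta_rot": [
    [0,0,0],
    [0,0,0],
    [0,0,0],
    [0,0,0],
    [0,0,0]
  ],
  "hand": [1,1,1,1,1]
}}

```text
time_s: 2.35
position: [0.4597, -0.1529, 0.079]
ee_rot: [1.96, 2.454, 0.0]
ft_force: [0.5, -0.1, 0.3]
finger_gap: 0.999
gripper_force: 0.0
```

```bash
python3 - <<'E'
from h import *
go([.4584,-.1530,.063],12.7)
im=vision.camera("wrist")[:,:,::-1]
cv2.imwrite("pics/w3o.png",cv2.resize(im[190:390,190:450],None,fx=3,fy=3))
E
```

```text
t 2.35 pos [ 0.4597 -0.1529  0.079 ] F [ 0.5 -0.1  0.3] gap 92.9 travel [ 0.2 -1.3 16. ] rot [0.0003 0.0002 0.0013]
```

View pics/w3o.png

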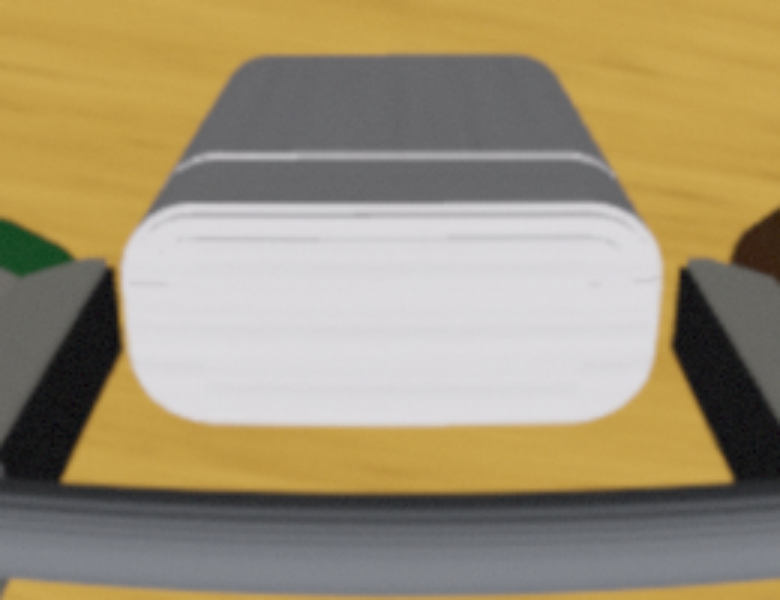

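The tin spans crop columns 122–663 and the fingers' inner faces are at 120 and 678, so the tin is 0.8 mm toward tool -y and its tips are just below the lid's top. I shift over, go down 16 mm and close gently.

Request:
{"api": "drive_tool", "payload": {
  "travel": [
    [0,-0.0013,0.004],
    [0,-0.0013,0.012],
    [0,-0.0013,0.0213],
    [0,-0.0013,0.0213],
    [0,-0.0013,0.0213],
    [0,-0.0013,0.0213],
    [0,-0.0013,0.0213],
    [0,-0.0013,0.0213],
    [0,-0.0013,0.0213],
    [0,-0.0013,0.0213]
  ],
  "delta_rot": [
    [0,0,0],
    [0,0,0],
    [0,0,0],
    [0,0,0],
    [0,0,0],
    [0,0,0],
    [0,0,0],
    [0,0,0],
    [0,0,0],
    [0,0,0]
  ],
  "hand": [1,1,1,1,0.7,0.7,0.7,0.7,0.7,0.7],
  "squeeze": 20
}}

```text
time_s: 3.4
position: [0.4585, -0.153, 0.0626]
ee_rot: [1.96, 2.455, -0.0]
ft_force: [0.4, -0.6, -2.1]
finger_gap: 0.944
gripper_force: 20.0
```

```bash
python3 - <<'E'
from h import *
np.set_printoptions(precision=4,suppress=True)
mt=vision.camera_model("top")
raw=lambda c:(np.atleast_2d(c)+.5)/3.8-.5+[210,160]
ex=np.array([.998,-.0637]);ey=np.array([.0637,.998]);O=np.array([.6124,.0683])
w=plane(mt,raw([[203,80],[197,190],[254,80],[247,190],[163,38],[160,212],[292,45],[287,222],[332,80],[127,80],[50,80],[413,80]]),.128)[:,:2]
print(np.c_[w,(w-O)@ex,(w-O)@ey])
E
python3 -c "
from h import *
go([.50,.02,.15],-3.65)"
```

```text
[[ 0.635   0.1019  0.0204  0.035 ]
 [ 0.5773  0.1047 -0.0374  0.0341]
 [ 0.6345  0.076   0.0216  0.0091]
 [ 0.5768  0.0795 -0.0363  0.009 ]
 [ 0.6578  0.1224  0.0419  0.0569]
 [ 0.5662  0.1232 -0.0496  0.0518]
 [ 0.6528  0.0565  0.0411 -0.0092]
 [ 0.5598  0.0595 -0.0519 -0.0121]
 [ 0.6337  0.0363  0.0233 -0.0306]
 [ 0.6357  0.1405  0.0187  0.0736]
 [ 0.6365  0.1797  0.0169  0.1127]
 [ 0.6329 -0.0049  0.0252 -0.0718]]
t 3.4 pos [ 0.4585 -0.153   0.0626] F [ 0.4 -0.6 -2.1] gap 87.8 travel [159.6  78.7 -87.4] rot [0.     0.     0.2867]
```

```bash
python3 -c "
from h import *
go([.46,.10,.11],-3.65)"
```

```text
t 3.4 pos [ 0.4585 -0.153   0.0626] F [ 0.4 -0.6 -2.1] gap 87.8 travel [246.4  57.4 -47.4] rot [0.     0.     0.2867]
```

In the tool's units: 246 mm / 750 = 0.328, 235 mm / 750 = 0.3133, 0.15 rad / 3.1416 = 0.0477.

Request:
{"api": "drive_tool", "payload": {
  "travel": [
    [0,0,-0.02],
    [0,0,-0.0627],
    [0.0533,0.012,-0.0627],
    [0.1067,0.024,-0.0627],
    [0.16,0.0373,-0.0627],
    [0.2133,0.0493,-0.0627],
    [0.2667,0.0613,-0.0627],
    [0.3133,0.0733,-0.0627],
    [0.328,0.076,-0.0627],
    [0.328,0.076,-0.0627],
    [0.328,0.076,-0.0627]
  ],
  "delta_rot": [
    [0,0,0],
    [0,0,0],
    [0,0,0.0159],
    [0,0,0.0318],
    [0,0,0.0477],
    [0,0,0.0637],
    [0,0,0.0796],
    [0,0,0.0914],
    [0,0,0.0914],
    [0,0,0.0914],
    [0,0,0.0914]
  ],
  "hand": [0.7,0.7,0.7,0.7,0.7,0.7,0.7,0.7,0.7,0.7,0.7]
}}

```text
time_s: 4.5
position: [0.4597, 0.0988, 0.1094]
ee_rot: [2.29, 2.15, -0.001]
ft_force: [0.2, -0.3, -2.2]
finger_gap: 0.947
gripper_force: 20.0
```

```bash
python3 - <<'E'
from h import *
np.set_printoptions(precision=4,suppress=True)
print(robot.read_state()["position"]);m=vision.camera_model("wrist");im=vision.camera("wrist")[:,:,::-1]
cv2.imwrite("pics/w4.png",im)
# rectify onto plane z=.128 in guess-rack axes: 0.4mm/px, x up, y left
ex=np.array([.998,-.0637]);ey=np.array([.0637,.998]);O=np.array([.608,.0686])
xs=np.linspace(.06,-.2,520);ys=np.linspace(.14,-.14,560)
Y,X=np.meshgrid(ys,xs)
def rect(z):
    W=np.c_[(O+X.ravel()[:,None]*ex+Y.ravel()[:,None]*ey),np.full(X.size,z)]
    p=proj(m,W,True).astype(np.float32).reshape(*X.shape,2)
    return cv2.remap(im,p[...,0],p[...,1],cv2.INTER_LINEAR)
np.save("pics/m.npy",m,allow_pickle=True)
a=rect(.128);cv2.imwrite("pics/r4.png",a)
print(m["position"],m["orientation"])
E
```

```text
[0.4597 0.0988 0.1094]
[0.4637 0.1785 0.309 ] [-0.2872  0.0097 -0.0629]
```

View pics/r4.png

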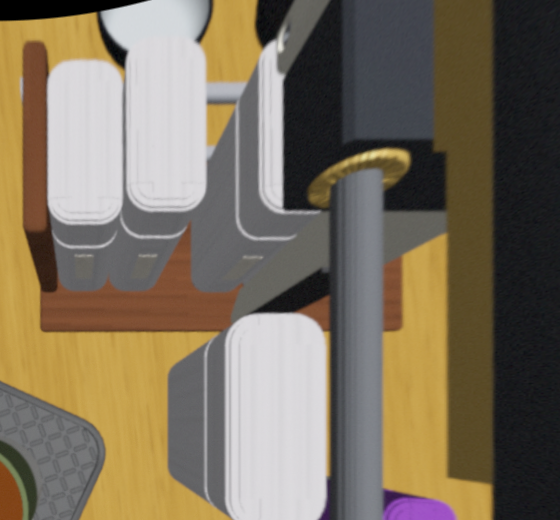

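The rectified view (0.5 mm/px, z = 0.128) shows left_tin's right face at column 205 (rack y ≈ +37) and right_tin's left face at about 260 (y ≈ +9.5). The rack's front edge is level at row 331, which confirms the yaw and the -76 mm edge, and the tea tin is square at columns 226–326 (y ≈ 21). I lower it and approach.

```bash
cat >> h.py <<'E'
EX=np.array([.998,-.0637]);EY=np.array([.0637,.998]);OR=np.array([.608,.0686])
def rk():
    s=robot.read_state();p=(s["position"][:2]-OR)*1000;F=s["ft_force"];C=R.from_rotvec(s["ee_rot"]).as_matrix()
    print("t %.2f rack x %.1f y %.1f z %.1f | F x %.1f y %.1f z %.1f | T %s yaw %.2f tilt %s gap %.1f g %.1f"%(s["time_s"],p@EX,p@EY,s["position"][2]*1000,F[:2]@EX,F[:2]@EY,F[2],s["wrist_torque"].round(2),np.degrees(np.arctan2(C[1,1],C[0,1])),C[2,:2].round(4),s["finger_gap"]*93,s["gripper_force"]))
E
python3 -c "
from h import *
rk()"
```

```text
t 4.55 rack x -149.9 y 20.3 z 109.4 | F x 0.2 y -0.6 z -2.0 | T [-0.   -0.06 -0.01] yaw -3.68 tilt [-0.0006 -0.0002] gap 87.9 g 20.0
```

In the tool's units: 60 mm / 750 = 0.08, 40 mm / 750 = 0.0533.

Request:
{"api": "drive_tool", "payload": {
  "travel": [
    [0,0,0.0267],
    [0.0007,0,0.044],
    [0.0007,0.0267,0.044],
    [0.0007,0.0533,0.044],
    [0.0007,0.08,0.044],
    [0.0007,0.08,0.044]
  ],
  "delta_rot": [
    [0,0,0],
    [0,0,0],
    [0,0,0],
    [0,0,0],
    [0,0,0],
    [0,0,0]
  ],
  "hand": [0.7,0.7,0.7,0.7,0.7,0.7]
}}

```text
time_s: 5.15
position: [0.5212, 0.0947, 0.0761]
ee_rot: [2.293, 2.147, -0.0]
ft_force: [0.3, -0.0, -2.6]
finger_gap: 0.944
gripper_force: 20.0
```

```bash
python3 -c "
from h import *
rk()"
```

```text
t 5.15 rack x -88.3 y 20.5 z 76.1 | F x 0.3 y -0.0 z -2.6 | T [-0.01 -0.07 -0.02] yaw -3.78 tilt [-0.0003  0.0003] gap 87.8 g 20.0
```

In the tool's units: 10 mm / 750 = 0.0133, 9 mm / 750 = 0.012.

Request:
{"api": "drive_tool", "payload": {
  "travel": [
    [0.0013,0.0027,0],
    [0.0013,0.0053,0],
    [0.0013,0.008,0],
    [0.0013,0.0107,0],
    [0.0007,0.012,0],
    [0,0.0133,0],
    [0,0.0133,0]
  ],
  "delta_rot": [
    [0,0,0],
    [0,0,0],
    [0,0,0],
    [0,0,0],
    [0,0,0],
    [0,0,0],
    [0,0,0]
  ],
  "hand": [0.7,0.7,0.7,0.7,0.7,0.7,0.7]
}}

```text
time_s: 5.85
position: [0.5293, 0.0957, 0.0765]
ee_rot: [-2.291, -2.149, 0.0]
ft_force: [-1.8, 0.6, -0.8]
finger_gap: 0.944
gripper_force: 20.0
```

```bash
python3 -c "
from h import *
rk()"
```

```text
t 5.85 rack x -80.2 y 22.0 z 76.5 | F x -1.8 y 0.5 z -0.8 | T [0.24 0.23 0.04] yaw -3.66 tilt [ 0.0002 -0.0006] gap 87.7 g 20.0
```

In the tool's units: 5 mm / 750 = 0.0067, -2.5 mm / 750 = -0.0033.

Request:
{"api": "drive_tool", "payload": {
  "travel": [
    [-0.0007,0.0009,0],
    [-0.0013,0.002,0],
    [-0.002,0.0029,0],
    [-0.0027,0.004,0],
    [-0.0033,0.0053,0],
    [-0.004,0.0067,0],
    [-0.004,0.0067,0]
  ],
  "delta_rot": [
    [0,0,0],
    [0,0,0],
    [0,0,0],
    [0,0,0],
    [0,0,0],
    [0,0,0],
    [0,0,0]
  ],
  "hand": [0.7,0.7,0.7,0.7,0.7,0.7,0.7]
}}

```text
time_s: 6.55
position: [0.5337, 0.0927, 0.076]
ee_rot: [-2.29, -2.148, 0.001]
ft_force: [-3.8, 4.5, -3.7]
finger_gap: 0.943
gripper_force: 20.0
```

```bash
python3 -c "
from h import *
rk()"
```

```text
t 6.55 rack x -75.7 y 19.4 z 76.0 | F x -4.1 y 4.2 z -3.7 | T [0.81 0.72 0.05] yaw -3.65 tilt [ 0.0007 -0.0017] gap 87.7 g 20.0
```

In the tool's units: 7 mm / 750 = 0.0093, 6 mm / 750 = 0.008.

Request:
{"api": "drive_tool", "payload": {
  "travel": [
    [-0.0008,0.0013,0],
    [-0.0016,0.0027,0],
    [-0.0023,0.004,0],
    [-0.0028,0.0053,0],
    [-0.0033,0.0067,0],
    [-0.0037,0.008,0],
    [-0.004,0.0093,0],
    [-0.004,0.0093,0]
  ],
  "delta_rot": [
    [0,0,0],
    [0,0,0],
    [0,0,0],
    [0,0,0],
    [0,0,0],
    [0,0,0],
    [0,0,0],
    [0,0,0]
  ],
  "hand": [0.7,0.7,0.7,0.7,0.7,0.7,0.7,0.7]
}}

```text
time_s: 7.35
position: [0.5416, 0.0887, 0.0767]
ee_rot: [2.291, 2.149, 0.001]
ft_force: [-1.3, 3.8, -2.6]
finger_gap: 0.941
gripper_force: 20.0
```

```bash
python3 -c "
from h import *
rk()"
```

```text
t 7.35 rack x -67.6 y 15.9 z 76.7 | F x -1.5 y 3.7 z -2.6 | T [0.7  0.1  0.07] yaw -3.67 tilt [0.     0.0006] gap 87.5 g 20.0
```

In the tool's units: 20 mm / 750 = 0.0267, 17 mm / 750 = 0.0227.

Request:
{"api": "drive_tool", "payload": {
  "travel": [
    [-0.0004,0.0027,0],
    [-0.0007,0.0053,0],
    [-0.0007,0.008,0],
    [-0.0007,0.0107,0],
    [-0.0007,0.0147,0],
    [-0.0007,0.0187,0],
    [-0.0007,0.0227,0],
    [-0.0007,0.0267,0],
    [-0.0007,0.0267,0]
  ],
  "delta_rot": [
    [0,0,0],
    [0,0,0],
    [0,0,0],
    [0,0,0],
    [0,0,0],
    [0,0,0],
    [0,0,0],
    [0,0,0],
    [0,0,0]
  ],
  "hand": [0.7,0.7,0.7,0.7,0.7,0.7,0.7,0.7,0.7]
}}

```text
time_s: 8.25
position: [0.5618, 0.0868, 0.0766]
ee_rot: [2.291, 2.149, 0.001]
ft_force: [-0.6, 3.0, -1.7]
finger_gap: 0.947
gripper_force: 20.0
```

```bash
python3 -c "
from h import *
rk()"
```

```text
t 8.25 rack x -47.3 y 15.2 z 76.6 | F x -0.8 y 3.0 z -1.7 | T [ 0.57 -0.19  0.09] yaw -3.68 tilt [-0.0002  0.0007] gap 88.0 g 20.0
```

In the tool's units: 40 mm / 750 = 0.0533, 38 mm / 750 = 0.0507.

Request:
{"api": "drive_tool", "payload": {
  "travel": [
    [0,0.0053,0],
    [0,0.0107,0],
    [0,0.016,0],
    [0,0.0213,0],
    [0,0.0267,0],
    [0,0.032,0],
    [0,0.0373,0],
    [0,0.0427,0],
    [0,0.048,0],
    [0,0.0507,0],
    [0,0.0533,0],
    [0,0.0533,0]
  ],
  "delta_rot": [
    [0,0,0],
    [0,0,0],
    [0,0,0],
    [0,0,0],
    [0,0,0],
    [0,0,0],
    [0,0,0],
    [0,0,0],
    [0,0,0],
    [0,0,0],
    [0,0,0],
    [0,0,0]
  ],
  "hand": [0.7,0.7,0.7,0.7,0.7,0.7,0.7,0.7,0.7,0.7,0.7,0.7]
}}

```text
time_s: 9.45
position: [0.6012, 0.0844, 0.0765]
ee_rot: [2.291, 2.149, 0.0]
ft_force: [0.4, 0.6, -1.0]
finger_gap: 0.944
gripper_force: 20.0
```

```bash
python3 -c "
from h import *
rk()"
```

```text
t 9.45 rack x -7.8 y 15.3 z 76.5 | F x 0.4 y 0.6 z -1.0 | T [ 0.09 -0.1   0.07] yaw -3.67 tilt [-0.      0.0001] gap 87.8 g 20.0
```

Request:
{"api": "drive_tool", "payload": {
  "travel": [
    [0,0.0013,0],
    [0,0.0027,0],
    [0,0.004,0],
    [0,0.0053,0],
    [0,0.0067,0],
    [0,0.0067,0]
  ],
  "delta_rot": [
    [0,0,0],
    [0,0,0],
    [0,0,0],
    [0,0,0],
    [0,0,0],
    [0,0,0]
  ],
  "hand": [0.7,0.7,0.7,0.7,0.7,0.7]
}}

```text
time_s: 10.05
position: [0.6062, 0.0842, 0.0766]
ee_rot: [2.291, 2.149, 0.0]
ft_force: [0.6, 0.3, -2.4]
finger_gap: 0.946
gripper_force: 20.0
```

```bash
python3 -c "
from h import *
rk()"
```

```text
t 10.05 rack x -2.8 y 15.4 z 76.6 | F x 0.6 y 0.4 z -2.4 | T [ 0.14 -0.13  0.  ] yaw -3.67 tilt [0.0001 0.0002] gap 87.9 g 20.0
```

In the tool's units: 2 mm / 750 = 0.0027, 1.5 mm / 750 = 0.002.

Request:
{"api": "drive_tool", "payload": {
  "travel": [
    [0,0.0007,0],
    [0,0.0013,0],
    [0,0.002,0],
    [0,0.0027,0],
    [0,0.0027,0]
  ],
  "delta_rot": [
    [0,0,0],
    [0,0,0],
    [0,0,0],
    [0,0,0],
    [0,0,0]
  ],
  "hand": [0.7,0.7,0.7,0.7,0.7]
}}

```text
time_s: 10.55
position: [0.6081, 0.084, 0.0765]
ee_rot: [2.291, 2.149, 0.0]
ft_force: [-0.6, 1.1, -1.8]
finger_gap: 0.947
gripper_force: 20.0
```

```bash
python3 -c "
from h import *
rk()"
```

```text
t 10.55 rack x -0.9 y 15.3 z 76.5 | F x -0.6 y 1.0 z -1.8 | T [ 0.11 -0.17  0.04] yaw -3.67 tilt [-0.      0.0001] gap 88.0 g 20.0
```

In the tool's units: 1 mm / 750 = 0.0013, 0.5 mm / 750 = 0.0007.

Request:
{"api": "drive_tool", "payload": {
  "travel": [
    [0,0.0007,0.0007],
    [0,0.0013,0.0013],
    [0,0.0013,0.0013],
    [0,0.0013,0.0013]
  ],
  "delta_rot": [
    [0,0,0],
    [0,0,0],
    [0,0,0],
    [0,0,0]
  ],
  "hand": [0.7,0.7,0.7,0.7]
}}

```text
time_s: 10.95
position: [0.609, 0.0839, 0.0755]
ee_rot: [-2.291, -2.149, 0.0]
ft_force: [0.0, 0.5, -1.7]
finger_gap: 0.944
gripper_force: 20.0
```

```bash
python3 -c "
from h import *
rk()"
```

```text
t 10.95 rack x 0.0 y 15.4 z 75.5 | F x 0.0 y 0.5 z -1.7 | T [ 0.18 -0.1   0.01] yaw -3.67 tilt [ 0.     -0.0001] gap 87.8 g 20.0
```

In the tool's units: 1 mm / 750 = 0.0013, 0.5 mm / 750 = 0.0007.

Request:
{"api": "drive_tool", "payload": {
  "travel": [
    [0,0.0007,0],
    [0,0.0013,0],
    [0,0.0013,0],
    [0,0.0013,0]
  ],
  "delta_rot": [
    [0,0,0],
    [0,0,0],
    [0,0,0],
    [0,0,0]
  ],
  "hand": [0.7,0.7,0.7,0.7]
}}

```text
time_s: 11.35
position: [0.61, 0.0838, 0.0755]
ee_rot: [2.291, 2.149, 0.0]
ft_force: [1.0, 0.1, -2.1]
finger_gap: 0.945
gripper_force: 20.0
```

```bash
python3 -c "
from h import *
rk()"
```

```text
t 11.35 rack x 1.1 y 15.3 z 75.5 | F x 1.0 y 0.1 z -2.1 | T [ 0.12 -0.1   0.02] yaw -3.67 tilt [-0.  0.] gap 87.9 g 20.0
```

In the tool's units: 1 mm / 750 = 0.0013, 0.6 mm / 750 = 0.0008.

Request:
{"api": "drive_tool", "payload": {
  "travel": [
    [0,0.0007,0.0004],
    [0,0.0013,0.0008],
    [0,0.0013,0.0013],
    [0,0.0013,0.0013]
  ],
  "delta_rot": [
    [0,0,0],
    [0,0,0],
    [0,0,0],
    [0,0,0]
  ],
  "hand": [0.7,0.7,0.7,0.7]
}}

```text
time_s: 11.75
position: [0.6106, 0.0838, 0.0743]
ee_rot: [-2.291, -2.149, 0.001]
ft_force: [-3.4, 0.8, -1.5]
finger_gap: 0.946
gripper_force: 20.0
```

```bash
python3 -c "
from h import *
rk()"
```

```text
t 11.75 rack x 1.6 y 15.4 z 74.3 | F x -3.4 y 0.5 z -1.5 | T [ 0.16  0.47 -0.01] yaw -3.66 tilt [-0.     -0.0009] gap 88.0 g 20.0
```

In the tool's units: 1 mm / 750 = 0.0013, 0.5 mm / 750 = 0.0007.

Request:
{"api": "drive_tool", "payload": {
  "travel": [
    [0,0.0007,0],
    [0,0.0013,0],
    [0,0.0013,0],
    [0,0.0013,0]
  ],
  "delta_rot": [
    [0,0,0],
    [0,0,0],
    [0,0,0],
    [0,0,0]
  ],
  "hand": [0.7,0.7,0.7,0.7]
}}

```text
time_s: 12.15
position: [0.6107, 0.0838, 0.0743]
ee_rot: [-2.29, -2.148, 0.003]
ft_force: [-8.4, -0.0, 2.8]
finger_gap: 0.943
gripper_force: 20.0
```

```bash
python3 -c "
from h import *
rk()"
```

```text
t 12.15 rack x 1.7 y 15.4 z 74.3 | F x -8.4 y -0.6 z 2.8 | T [ 0.14  1.33 -0.03] yaw -3.66 tilt [-0.0002 -0.0027] gap 87.7 g 20.0
```

Rods contacted, so I ease off and settle onto the floor.

In the tool's units: -1 mm / 750 = -0.0013, 0.3 mm / 750 = 0.0004.

Request:
{"api": "drive_tool", "payload": {
  "travel": [
    [0,-0.0013,0],
    [0,-0.0013,0.0004],
    [0,-0.0013,0.0004],
    [0,-0.0013,0.0004]
  ],
  "delta_rot": [
    [0,0,0],
    [0,0,0],
    [0,0,0],
    [0,0,0]
  ],
  "hand": [0.7,0.7,0.7,0.7]
}}

```text
time_s: 12.55
position: [0.6106, 0.0839, 0.0743]
ee_rot: [-2.291, -2.149, 0.001]
ft_force: [-5.4, 1.2, 1.6]
finger_gap: 0.942
gripper_force: 20.0
```

```bash
python3 -c "
from h import *
rk()"
```

```text
t 12.55 rack x 1.7 y 15.4 z 74.3 | F x -5.5 y 0.8 z 1.6 | T [0.13 0.91 0.02] yaw -3.67 tilt [-0.     -0.0007] gap 87.6 g 20.0
```

In the tool's units: 0.6 mm / 750 = 0.0008, 0.3 mm / 750 = 0.0004.

Request:
{"api": "drive_tool", "payload": {
  "travel": [
    [0,0,0.0004],
    [0,0,0.0008],
    [0,0,0.0008]
  ],
  "delta_rot": [
    [0,0,0],
    [0,0,0],
    [0,0,0]
  ],
  "hand": [0.7,0.7,0.7]
}}

```text
time_s: 12.85
position: [0.6107, 0.0838, 0.0742]
ee_rot: [-2.291, -2.149, 0.001]
ft_force: [-7.6, 0.4, 5.0]
finger_gap: 0.942
gripper_force: 20.0
```

```bash
python3 -c "
from h import *
rk()"
```

```text
t 12.85 rack x 1.7 y 15.4 z 74.2 | F x -7.6 y -0.1 z 5.0 | T [ 0.11  1.3  -0.02] yaw -3.66 tilt [-0.     -0.0007] gap 87.6 g 20.0
```

In the tool's units: -0.8 mm / 750 = -0.0011, -0.7 mm / 750 = -0.0009.

Request:
{"api": "drive_tool", "payload": {
  "travel": [
    [0,-0.0008,-0.0007],
    [0,-0.0011,-0.0009],
    [0,-0.0011,-0.0009],
    [0,-0.0011,-0.0009],
    [0,-0.0011,-0.0009],
    [0,-0.0011,-0.0009],
    [0,-0.0011,-0.0009]
  ],
  "delta_rot": [
    [0,0,0],
    [0,0,0],
    [0,0,0],
    [0,0,0],
    [0,0,0],
    [0,0,0],
    [0,0,0]
  ],
  "hand": [0.7,0.7,0.7,0.85,1,1,1]
}}

```text
time_s: 13.55
position: [0.6107, 0.0837, 0.0748]
ee_rot: [2.291, 2.149, 0.001]
ft_force: [0.0, -0.4, 0.1]
finger_gap: 1.002
gripper_force: 0.0
```

```bash
python3 -c "
from h import *
rk()"
```

```text
t 13.55 rack x 1.7 y 15.3 z 74.8 | F x 0.0 y -0.4 z 0.1 | T [ 0.03 -0.03 -0.03] yaw -3.67 tilt [-0.     0.001] gap 93.2 g 0.0
```

In the tool's units: -120 mm / 750 = -0.16, -110 mm / 750 = -0.1467.

Request:
{"api": "drive_tool", "payload": {
  "travel": [
    [0,0,-0.0067],
    [0,0,-0.016],
    [0,0,-0.0293],
    [0,0,-0.0533],
    [0,0,-0.1],
    [0,0,-0.1467],
    [-0.0533,-0.0067,-0.16],
    [-0.1067,-0.0067,-0.16],
    [-0.16,-0.0067,-0.16],
    [-0.16,-0.0067,-0.16],
    [-0.16,-0.0067,-0.16]
  ],
  "delta_rot": [
    [0,0,0],
    [0,0,0],
    [0,0,0],
    [0,0,0],
    [0,0,0],
    [0,0,0],
    [0,0,0],
    [0,0,0],
    [0,0,0],
    [0,0,0],
    [0,0,0]
  ],
  "hand": [1,1,1,1,1,1,0,-1,-1,-1,-1]
}}

```text
time_s: 14.65
position: [0.5978, -0.0364, 0.1953]
ee_rot: [2.293, 2.146, 0.002]
ft_force: [1.0, 0.7, -0.6]
finger_gap: 0.626
gripper_force: 0.0
```

```bash
python3 - <<'E'
from h import *
rk();m=vision.camera_model("wrist");im=vision.camera("wrist")[:,:,::-1];t=vision.camera("top")[:,:,::-1]
cv2.imwrite("pics/w5.png",im);cv2.imwrite("pics/top5.png",t)
xs=np.linspace(.06,-.1,400);ys=np.linspace(.13,-.19,800)
Y,X=np.meshgrid(ys,xs)
W=np.c_[(OR+X.ravel()[:,None]*EX+Y.ravel()[:,None]*EY),np.full(X.size,.128)]
p=proj(m,W,True).astype(np.float32).reshape(*X.shape,2)
a=cv2.remap(im,p[...,0],p[...,1],cv2.INTER_LINEAR)
b=cv2.resize(t[160:240,210:370],(400,200),interpolation=cv2.INTER_CUBIC)
cv2.imwrite("pics/r5.png",np.vstack([a,np.hstack([b,np.zeros_like(b)])]))
c=R.from_rotvec(m["orientation"]);q=m["position"][:2]-OR;print("cam rack",q@EX,q@EY,m["position"][2])
E
```

```text
t 14.65 rack x -3.5 y -105.4 z 195.3 | F x 1.0 y 0.8 z -0.6 | T [-0.08 -0.1   0.  ] yaw -3.79 tilt [0.0002 0.0012] gap 58.2 g 0.0
cam rack -0.00464554954771465 -0.02577131232466963 0.394940645503705
```

View pics/r5.png

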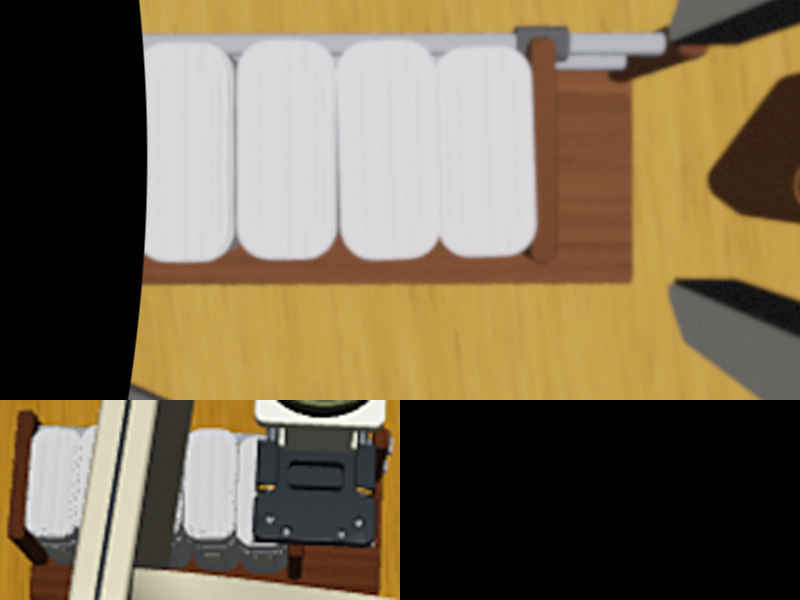

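The row reads left to right as left_tin at columns 143–235, the tea tin at 237–337, right_tin at 338–440 and the end tin at 438–535. The tea tin's back edge (row 40) is level with its neighbours, and the board's outer face at column 556 gives y ≈ -98 mm. I go down outside the board with the fingers shut.

In the tool's units: 123 mm / 750 = 0.164, 120 mm / 750 = 0.16.

Request:
{"api": "drive_tool", "payload": {
  "travel": [
    [-0.016,0,0],
    [-0.016,0,0],
    [-0.016,0,0],
    [-0.016,0,0],
    [-0.016,0,0],
    [-0.016,0,0.04],
    [-0.016,0,0.0933],
    [-0.016,0,0.1333],
    [-0.016,0,0.16],
    [-0.016,0,0.164],
    [-0.016,0,0.164]
  ],
  "delta_rot": [
    [0,0,0],
    [0,0,0],
    [0,0,0],
    [0,0,0],
    [0,0,0],
    [0,0,0],
    [0,0,0],
    [0,0,0],
    [0,0,0],
    [0,0,0],
    [0,0,0]
  ],
  "hand": [-1,-1,-1,-1,-1,-1,-1,-1,-1,-1,-1]
}}

```text
time_s: 15.85
position: [0.5964, -0.0473, 0.0711]
ee_rot: [-2.29, -2.149, 0.001]
ft_force: [0.5, -0.9, 0.7]
finger_gap: 0.004
gripper_force: 0.0
```

```bash
python3 -c "
from h import *
rk()"
```

```text
t 15.85 rack x -4.2 y -116.4 z 71.1 | F x 0.5 y -0.8 z 0.7 | T [-0.07 -0.12 -0.04] yaw -3.66 tilt [ 0.0002 -0.0011] gap 0.4 g 0.0
```

In the tool's units: 8 mm / 750 = 0.0107, 7 mm / 750 = 0.0093.

Request:
{"api": "drive_tool", "payload": {
  "travel": [
    [0.0027,0,0],
    [0.0053,0,0],
    [0.008,0,0],
    [0.0093,0,0],
    [0.0107,0,0],
    [0.0107,0,0]
  ],
  "delta_rot": [
    [0,0,0],
    [0,0,0],
    [0,0,0],
    [0,0,0],
    [0,0,0],
    [0,0,0]
  ],
  "hand": [-1,-1,-1,-1,-1,-1]
}}

```text
time_s: 16.45
position: [0.5977, -0.0396, 0.0719]
ee_rot: [2.291, 2.149, 0.001]
ft_force: [0.6, -0.8, 3.0]
finger_gap: 0.005
gripper_force: 1.4
```

```bash
python3 -c "
from h import *
rk()"
```

```text
t 16.45 rack x -3.4 y -108.6 z 71.9 | F x 0.6 y -0.8 z 3.0 | T [-0.08 -0.07  0.04] yaw -3.66 tilt [-0.0002  0.001 ] gap 0.4 g 1.4
```

In the tool's units: 3 mm / 750 = 0.004, 2 mm / 750 = 0.0027.

Request:
{"api": "drive_tool", "payload": {
  "travel": [
    [0.0013,0,0],
    [0.0027,0,0],
    [0.004,0,0],
    [0.004,0,0]
  ],
  "delta_rot": [
    [0,0,0],
    [0,0,0],
    [0,0,0],
    [0,0,0]
  ],
  "hand": [-1,-1,-1,-1]
}}

```text
time_s: 16.85
position: [0.5981, -0.0369, 0.0721]
ee_rot: [2.291, 2.148, 0.001]
ft_force: [-0.3, -2.0, 5.5]
finger_gap: 0.002
gripper_force: 2.8
```

```bash
python3 -c "
from h import *
rk()"
```

```text
t 16.85 rack x -3.2 y -106.0 z 72.1 | F x -0.2 y -2.1 z 5.5 | T [-0.45  0.02  0.01] yaw -3.68 tilt [-0.0006  0.0013] gap 0.2 g 2.8
```

In the tool's units: 1.5 mm / 750 = 0.002, 1 mm / 750 = 0.0013.

Request:
{"api": "drive_tool", "payload": {
  "travel": [
    [0.0007,0,0],
    [0.0013,0,0],
    [0.002,0,0],
    [0.002,0,0]
  ],
  "delta_rot": [
    [0,0,0],
    [0,0,0],
    [0,0,0],
    [0,0,0]
  ],
  "hand": [-1,-1,-1,-1]
}}

```text
time_s: 17.25
position: [0.5982, -0.0355, 0.0721]
ee_rot: [2.291, 2.148, 0.001]
ft_force: [-0.5, -1.9, 6.1]
finger_gap: 0.003
gripper_force: 2.8
```

```bash
python3 -c "
from h import *
rk()"
```

```text
t 17.25 rack x -3.1 y -104.5 z 72.1 | F x -0.4 y -1.9 z 6.1 | T [-0.44 -0.11 -0.01] yaw -3.68 tilt [-0.0006  0.0015] gap 0.2 g 2.8
```

In the tool's units: -6 mm / 750 = -0.008, -3 mm / 750 = -0.004.

Request:
{"api": "drive_tool", "payload": {
  "travel": [
    [-0.004,0,0],
    [-0.004,0,0],
    [-0.004,0,-0.008],
    [-0.004,0,-0.008],
    [-0.004,0,-0.008]
  ],
  "delta_rot": [
    [0,0,0],
    [0,0,0],
    [0,0,0],
    [0,0,0],
    [0,0,0]
  ],
  "hand": [-1,-1,-1,-1,-1]
}}

```text
time_s: 17.75
position: [0.5973, -0.038, 0.0772]
ee_rot: [-2.291, -2.149, 0.0]
ft_force: [0.3, -0.0, 0.9]
finger_gap: 0.003
gripper_force: 0.0
```

```bash
python3 -c "
from h import *
rk()"
```

```text
t 17.75 rack x -3.9 y -107.1 z 77.2 | F x 0.3 y -0.0 z 0.9 | T [-0.02 -0.09 -0.  ] yaw -3.66 tilt [ 0.0001 -0.0002] gap 0.3 g 0.0
```

In the tool's units: 3.5 mm / 750 = 0.0047, 3 mm / 750 = 0.004.

Request:
{"api": "drive_tool", "payload": {
  "travel": [
    [0.0013,0,0],
    [0.0027,0,0],
    [0.004,0,0],
    [0.0047,0,0],
    [0.0047,0,0]
  ],
  "delta_rot": [
    [0,0,0],
    [0,0,0],
    [0,0,0],
    [0,0,0],
    [0,0,0]
  ],
  "hand": [-1,-1,-1,-1,-1]
}}

```text
time_s: 18.25
position: [0.5976, -0.0344, 0.0773]
ee_rot: [-2.291, -2.149, 0.0]
ft_force: [-0.2, -0.3, 0.1]
finger_gap: 0.002
gripper_force: 0.0
```

```bash
python3 -c "
from h import *
rk()"
```

```text
t 18.25 rack x -3.9 y -103.5 z 77.3 | F x -0.2 y -0.4 z 0.1 | T [-0.05 -0.07  0.06] yaw -3.66 tilt [ 0.0001 -0.0001] gap 0.1 g 0.0
```

In the tool's units: 2 mm / 750 = 0.0027, 1.5 mm / 750 = 0.002.

Request:
{"api": "drive_tool", "payload": {
  "travel": [
    [0.0007,0,0],
    [0.0013,0,0],
    [0.002,0,0],
    [0.0027,0,0],
    [0.0027,0,0]
  ],
  "delta_rot": [
    [0,0,0],
    [0,0,0],
    [0,0,0],
    [0,0,0],
    [0,0,0]
  ],
  "hand": [-1,-1,-1,-1,-1]
}}

```text
time_s: 18.75
position: [0.5977, -0.0325, 0.0773]
ee_rot: [-2.291, -2.149, -0.0]
ft_force: [0.6, -0.2, 1.6]
finger_gap: 0.006
gripper_force: 0.0
```

```bash
python3 -c "
from h import *
rk()"
```

```text
t 18.75 rack x -3.8 y -101.6 z 77.3 | F x 0.6 y -0.2 z 1.6 | T [-0.06 -0.08 -0.06] yaw -3.67 tilt [ 0. -0.] gap 0.5 g 0.0
```

In the tool's units: 1 mm / 750 = 0.0013, 0.5 mm / 750 = 0.0007.

Request:
{"api": "drive_tool", "payload": {
  "travel": [
    [0.0007,0,0],
    [0.0013,0,0],
    [0.0013,0,0]
  ],
  "delta_rot": [
    [0,0,0],
    [0,0,0],
    [0,0,0]
  ],
  "hand": [-1,-1,-1]
}}

```text
time_s: 19.05
position: [0.5978, -0.0315, 0.0773]
ee_rot: [-2.291, -2.149, -0.0]
ft_force: [-0.1, 0.1, 0.5]
finger_gap: 0.007
gripper_force: 0.0
```

```bash
python3 -c "
from h import *
rk()"
```

```text
t 19.05 rack x -3.8 y -100.6 z 77.3 | F x -0.1 y 0.1 z 0.5 | T [-0.05 -0.07 -0.01] yaw -3.66 tilt [ 0. -0.] gap 0.6 g 0.0
```

In the tool's units: 2 mm / 750 = 0.0027, 1.5 mm / 750 = 0.002.

Request:
{"api": "drive_tool", "payload": {
  "travel": [
    [0.0007,0,0],
    [0.0013,0,0],
    [0.002,0,0],
    [0.0027,0,0],
    [0.0027,0,0]
  ],
  "delta_rot": [
    [0,0,0],
    [0,0,0],
    [0,0,0],
    [0,0,0],
    [0,0,0]
  ],
  "hand": [-1,-1,-1,-1,-1]
}}

```text
time_s: 19.55
position: [0.5979, -0.0295, 0.0773]
ee_rot: [-2.291, -2.149, 0.0]
ft_force: [-0.4, -0.6, 0.8]
finger_gap: 0.004
gripper_force: 0.0
```

```bash
python3 -c "
from h import *
rk()"
```

```text
t 19.55 rack x -3.8 y -98.6 z 77.3 | F x -0.3 y -0.7 z 0.8 | T [ 0.01 -0.07 -0.03] yaw -3.66 tilt [ 0. -0.] gap 0.4 g 0.0
```

In the tool's units: 1.5 mm / 750 = 0.002, 1 mm / 750 = 0.0013.

Request:
{"api": "drive_tool", "payload": {
  "travel": [
    [0.0007,0,0],
    [0.0013,0,0],
    [0.002,0,0],
    [0.002,0,0]
  ],
  "delta_rot": [
    [0,0,0],
    [0,0,0],
    [0,0,0],
    [0,0,0]
  ],
  "hand": [-1,-1,-1,-1]
}}

```text
time_s: 19.95
position: [0.598, -0.028, 0.0773]
ee_rot: [-2.291, -2.149, 0.0]
ft_force: [-0.5, -0.0, -0.5]
finger_gap: 0.003
gripper_force: 0.0
```

```bash
python3 -c "
from h import *
rk()"
```

```text
t 19.95 rack x -3.8 y -97.1 z 77.3 | F x -0.5 y -0.0 z -0.5 | T [-0.03 -0.07  0.06] yaw -3.66 tilt [ 0.     -0.0001] gap 0.2 g 0.0
```

No contact: the fingertips sit about 31 mm above the nominal TCP even when shut, so they're passing over the board. I go back out, lower, and push again.

In the tool's units: 24 mm / 750 = 0.032, -22 mm / 750 = -0.0293.

Request:
{"api": "drive_tool", "payload": {
  "travel": [
    [0,0,-0.0067],
    [-0.016,0,-0.0107],
    [-0.0293,0,-0.0107],
    [-0.0293,0,-0.0107],
    [-0.0293,0,0.0133],
    [-0.0293,0,0.032],
    [-0.0293,0,0.032],
    [-0.0267,0,0.032],
    [-0.024,0,0.032],
    [-0.0213,0,0.032],
    [-0.02,0,0.032],
    [-0.02,0,0.032]
  ],
  "delta_rot": [
    [0,0,0],
    [0,0,0],
    [0,0,0],
    [0,0,0],
    [0,0,0],
    [0,0,0],
    [0,0,0],
    [0,0,0],
    [0,0,0],
    [0,0,0],
    [0,0,0],
    [0,0,0]
  ],
  "hand": [-1,-1,-1,-1,-1,-1,-1,-1,-1,-1,-1,-1]
}}

```text
time_s: 21.15
position: [0.5974, -0.0428, 0.0538]
ee_rot: [2.291, 2.149, 0.001]
ft_force: [0.6, -0.8, 0.0]
finger_gap: 0.007
gripper_force: 0.0
```

```bash
python3 -c "
from h import *
rk()"
```

```text
t 21.15 rack x -3.5 y -111.9 z 53.8 | F x 0.7 y -0.7 z 0.0 | T [-0.07 -0.08  0.02] yaw -3.64 tilt [-0.      0.0007] gap 0.6 g 0.0
```

In the tool's units: 4 mm / 750 = 0.0053, 3 mm / 750 = 0.004.

Request:
{"api": "drive_tool", "payload": {
  "travel": [
    [0.0013,0,0],
    [0.0027,0,0],
    [0.004,0,0],
    [0.0053,0,0],
    [0.0053,0,0]
  ],
  "delta_rot": [
    [0,0,0],
    [0,0,0],
    [0,0,0],
    [0,0,0],
    [0,0,0]
  ],
  "hand": [-1,-1,-1,-1,-1]
}}

```text
time_s: 21.65
position: [0.5975, -0.0392, 0.0535]
ee_rot: [2.291, 2.149, 0.0]
ft_force: [-0.0, -3.6, 1.1]
finger_gap: 0.005
gripper_force: 1.5
```

```bash
python3 -c "
from h import *
rk()"
```

```text
t 21.65 rack x -3.6 y -108.3 z 53.5 | F x 0.2 y -3.6 z 1.1 | T [-0.57 -0.06 -0.01] yaw -3.67 tilt [-0.0003  0.0004] gap 0.5 g 1.5
```

In the tool's units: 1 mm / 750 = 0.0013, 0.5 mm / 750 = 0.0007.

Request:
{"api": "drive_tool", "payload": {
  "travel": [
    [0.0007,0,0],
    [0.0013,0,0],
    [0.0013,0,0]
  ],
  "delta_rot": [
    [0,0,0],
    [0,0,0],
    [0,0,0]
  ],
  "hand": [-1,-1,-1]
}}

```text
time_s: 21.95
position: [0.5975, -0.0382, 0.0535]
ee_rot: [2.291, 2.149, 0.0]
ft_force: [-0.3, -3.6, 1.0]
finger_gap: 0.008
gripper_force: 2.0
```

```bash
python3 -c "
from h import *
rk()"
```

```text
t 21.95 rack x -3.6 y -107.3 z 53.5 | F x -0.1 y -3.6 z 1.0 | T [-0.67 -0.15  0.01] yaw -3.67 tilt [-0.0002  0.0003] gap 0.8 g 2.0
```

In the tool's units: 1 mm / 750 = 0.0013, 0.5 mm / 750 = 0.0007.

Request:
{"api": "drive_tool", "payload": {
  "travel": [
    [0.0007,0,0],
    [0.0013,0,0],
    [0.0013,0,0]
  ],
  "delta_rot": [
    [0,0,0],
    [0,0,0],
    [0,0,0]
  ],
  "hand": [-1,-1,-1]
}}

```text
time_s: 22.25
position: [0.5976, -0.0371, 0.0534]
ee_rot: [2.291, 2.149, 0.0]
ft_force: [0.5, -4.2, 2.0]
finger_gap: 0.006
gripper_force: 2.1
```

```bash
python3 -c "
from h import *
rk()"
```

```text
t 22.25 rack x -3.7 y -106.1 z 53.4 | F x 0.8 y -4.2 z 2.0 | T [-0.75 -0.19  0.04] yaw -3.67 tilt [-0.0001  0.0003] gap 0.5 g 2.1
```

In the tool's units: 1 mm / 750 = 0.0013, 0.5 mm / 750 = 0.0007.

Request:
{"api": "drive_tool", "payload": {
  "travel": [
    [0.0007,0,0],
    [0.0013,0,0],
    [0.0013,0,0]
  ],
  "delta_rot": [
    [0,0,0],
    [0,0,0],
    [0,0,0]
  ],
  "hand": [-1,-1,-1]
}}

```text
time_s: 22.55
position: [0.5976, -0.0361, 0.0534]
ee_rot: [2.291, 2.149, 0.0]
ft_force: [1.1, -5.3, 2.4]
finger_gap: 0.005
gripper_force: 2.4
```

```bash
python3 -c "
from h import *
rk()"
```

```text
t 22.55 rack x -3.7 y -105.2 z 53.4 | F x 1.5 y -5.3 z 2.4 | T [-0.83 -0.16  0.07] yaw -3.67 tilt [-0.0001  0.0003] gap 0.5 g 2.4
```

In the tool's units: 0.8 mm / 750 = 0.0011, 0.5 mm / 750 = 0.0007.

Request:
{"api": "drive_tool", "payload": {
  "travel": [
    [0.0007,0,0],
    [0.0011,0,0],
    [0.0011,0,0]
  ],
  "delta_rot": [
    [0,0,0],
    [0,0,0],
    [0,0,0]
  ],
  "hand": [-1,-1,-1]
}}

```text
time_s: 22.85
position: [0.5977, -0.0357, 0.0534]
ee_rot: [2.291, 2.149, -0.0]
ft_force: [0.1, -5.6, 2.1]
finger_gap: 0.004
gripper_force: 3.1
```

```bash
python3 -c "
from h import *
rk()"
```

```text
t 22.85 rack x -3.7 y -104.7 z 53.4 | F x 0.5 y -5.6 z 2.1 | T [-1.1  -0.19  0.03] yaw -3.67 tilt [-0.0006  0.0003] gap 0.4 g 3.1
```

In the tool's units: 0.8 mm / 750 = 0.0011, 0.5 mm / 750 = 0.0007.

Request:
{"api": "drive_tool", "payload": {
  "travel": [
    [0.0007,0,0],
    [0.0011,0,0],
    [0.0011,0,0]
  ],
  "delta_rot": [
    [0,0,0],
    [0,0,0],
    [0,0,0]
  ],
  "hand": [-1,-1,-1]
}}

```text
time_s: 23.15
position: [0.5977, -0.0357, 0.0535]
ee_rot: [2.291, 2.148, -0.002]
ft_force: [-0.6, -9.1, 2.0]
finger_gap: 0.006
gripper_force: 4.7
```

```bash
python3 -c "
from h import *
rk()"
```

```text
t 23.15 rack x -3.7 y -104.8 z 53.5 | F x -0.0 y -9.1 z 2.0 | T [-1.64 -0.1   0.02] yaw -3.69 tilt [-0.0018  0.0003] gap 0.5 g 4.7
```

In the tool's units: 0.6 mm / 750 = 0.0008, 0.4 mm / 750 = 0.0005.

Request:
{"api": "drive_tool", "payload": {
  "travel": [
    [0.0005,0,0],
    [0.0008,0,0],
    [0.0008,0,0]
  ],
  "delta_rot": [
    [0,0,0],
    [0,0,0],
    [0,0,0]
  ],
  "hand": [-1,-1,-1]
}}

```text
time_s: 23.45
position: [0.5977, -0.0357, 0.0535]
ee_rot: [2.291, 2.147, -0.003]
ft_force: [0.2, -12.3, 2.3]
finger_gap: 0.005
gripper_force: 5.9
```

```bash
python3 -c "
from h import *
rk()"
```

```text
t 23.45 rack x -3.7 y -104.8 z 53.5 | F x 1.0 y -12.2 z 2.3 | T [-2.07 -0.09 -0.01] yaw -3.70 tilt [-0.0026  0.0002] gap 0.4 g 5.9
```

The row is solid: the force climbs and nothing moves. I back away and look.

In the tool's units: -145 mm / 750 = -0.1933, -142 mm / 750 = -0.1893.

Request:
{"api": "drive_tool", "payload": {
  "travel": [
    [-0.0027,0,0],
    [-0.008,0,0],
    [-0.016,0,0],
    [-0.016,0,-0.04],
    [-0.016,0,-0.0933],
    [-0.016,0,-0.1467],
    [-0.016,0,-0.1893],
    [0.04,-0.0133,-0.1933],
    [0.0933,-0.04,-0.1933],
    [0.0933,-0.0533,-0.1933],
    [0.0933,-0.0533,-0.1933],
    [0.0933,-0.0533,-0.1933]
  ],
  "delta_rot": [
    [0,0,0],
    [0,0,0],
    [0,0,0],
    [0,0,0],
    [0,0,0],
    [0,0,0],
    [0,0,0],
    [0,0,0],
    [0,0,0],
    [0,0,0],
    [0,0,0],
    [0,0,0]
  ],
  "hand": [-1,-1,-1,-1,-1,-1,-1,-1,-1,-1,-1,-1]
}}

```text
time_s: 24.65
position: [0.5622, 0.0379, 0.1981]
ee_rot: [2.291, 2.149, -0.0]
ft_force: [0.2, -0.7, -0.1]
finger_gap: 0.003
gripper_force: 0.0
```

```bash
python3 - <<'E'
from h import *
rk();m=vision.camera_model("wrist");im=vision.camera("wrist")[:,:,::-1];t=vision.camera("side")[:,:,::-1]
xs=np.linspace(.06,-.1,320);ys=np.linspace(.16,-.14,600)
Y,X=np.meshgrid(ys,xs)
W=np.c_[(OR+X.ravel()[:,None]*EX+Y.ravel()[:,None]*EY),np.full(X.size,.128)]
p=proj(m,W,True).astype(np.float32).reshape(*X.shape,2)
a=cv2.remap(im,p[...,0],p[...,1],cv2.INTER_LINEAR)
b=cv2.resize(t[230:325,230:410],(530,280),interpolation=cv2.INTER_CUBIC)
cv2.imwrite("pics/r6.png",np.vstack([a,np.hstack([b,np.zeros((280,70,3),np.uint8)])]))
E
```

```text
t 24.65 rack x -43.7 y -33.5 z 198.1 | F x 0.2 y -0.7 z -0.1 | T [-0.03 -0.02 -0.03] yaw -3.67 tilt [-0.0002 -0.0001] gap 0.3 g 0.0
```

View pics/r6.png

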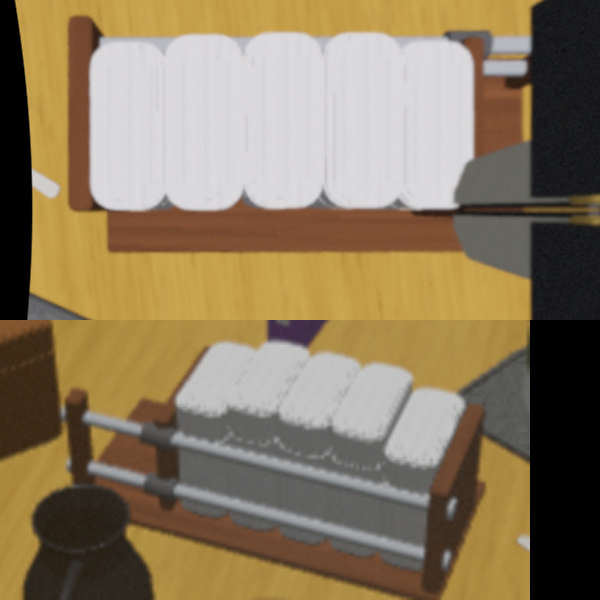

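The last picture shows five upright tins side by side with no gaps (columns 88–475). The tea tin (columns 245–325) is level with its neighbours front and back (rows 32–208), and the sliding end is closed up. I hand in.

```bash
python3 -c "
from cell import robot
print(robot.hand_in())"
```

```text
the job is handed in; nothing more can be done
None
```

The tea tin is home against the rods, between its two neighbours and upright on the rack's floor, with the sliding end closed until the row was solid (about 12 N at the last push); on an earlier try the fingertips rubbed the sliding board's top edge at about 6 N. The job is handed in.

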